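Gauge the nebuliser socket bore with a go / no-go plug gauge

TASK

Check the reamed bore of the inclined nebuliser socket with the blue-handled plug gauge: swing the socket's clamp lever down as far as it goes, clear of the bore, leave it open, and push the gauge's go end (green ring) all the way in until the ring meets the face. Draw it out, turn the gauge end for end and press the no-go end (red ring) square and central on the bore's mouth, gently but so that it bears on it, to confirm that it is refused. Then lay the gauge back in the empty slot of the wooden stand, either way round, let go, and leave the yellow gauge, the glass lamp and the dish where they are.

Things in the scene. Friction and masses are not known exactly. Their poses are not given: they have to be found in the camera images.
- socket_head: Inclined aluminium head of the socket, on a fixed base; face 84 mm wide. Origin: centre of the bore's mouth, 100 mm above the worktop. z: out of the bore along its axis (towards the robot, 30 deg above level); x: up along the face (face spans -26 to 20 mm); y: level, to the left seen from the robot. Bore: brass-lined through hole, 21.5 mm diameter, 44 mm deep, round axis z
- clamp_lever (a joint): Flat steel clamp lever on the head's face, turning on a screw at x = 0, y = +28 mm of the head, about the head's z. 0: shut, level across the mouth; grows (rad) as the knob end swings down along the face; stop at 1.35. Above 0.9 the mouth is free. Stiff: it stays where left; about 1 N at the knob moves it
- lever_knob (a point): Centre of the orange knob (13 mm diameter, 18 mm long, its axis along the head's z, 7 to 25 mm in front of the face) on the lever's free end, 58 mm from the pivot. At lever angle a it lies at x = -58 sin a, y = 28 - 58 cos a, z = 16 (mm) in the head's frame. It can be pushed down from above with shut fingers
- plug_gauge: Plug gauge, about 0.2 kg. Origin: middle of the handle, on the axis; x: along the axis to the go end. Blue hexagon handle, 22 mm across flats (two flats upright in the stand), x = -33 to 33 mm; 28 mm diameter rings 5 mm wide at its ends, green at +x, red at -x. Go plug: steel, 20 mm diameter, x = 38 to 70 mm, the last 5 mm tapered to 15 mm. No-go plug: steel, 24.5 mm diameter, x = -38 to -56 mm
- go_shoulder (a point): Point on the blue gauge's axis at x = +38 mm: the outer face of the green ring, which meets the socket's face when the go end is fully in
- nogo_tip (a point): Point on the blue gauge's axis at x = -56 mm: the flat end of the no-go plug
- gauge_stand: Wooden gauge stand, fixed, 76 x 168 x 42 mm, with two V slots that hold gauges by the handle, axis level. Origin: centre of its underside. x: along the gauges, y: from slot to slot. The V plates are 7 mm thick, at x = -23 and +23 mm, 42 mm high, with 39 mm free between them for the fingers; base 12 mm thick. A gauge may lie up to 6 mm off the middle along x
- slot_a (a point): Where the middle of a gauge lies in the slot at y = -42 mm of the stand: 46 mm above the worktop. It holds one gauge at the start; which one varies
- slot_b (a point): The same for the slot at y = +42 mm of the stand
- spare_gauge: Smaller plug gauge with a yellow handle (same handle size; plugs 14 and 18.5 mm diameter) in the other slot; not used. Origin: middle of its handle
- lamp_hcl: Glass lamp with a black base, 38 x 146 x 38 mm, lying on the worktop; not used. Origin: centre of its underside
- petri_dish: Small clear dish, 60 mm diameter, 13 mm high; not used. Origin: centre of its underside

How it is judged:
By the outcome, as a careful person would: the job done as asked, in the order asked, and still so for the second after the job is handed in, with the robot touching nothing.
It also fails if it takes over 69 s, if anything falls off the work surface, if the arm or the gripper's body presses on something with over 40 N, if the wrist force passes 120 N, or if a joint passes its speed limit or range.

ROBOT

A 6-joint arm with a two-finger parallel gripper is mounted at the origin on a cart in front of the work surface, level with it; the furniture and walls round the work are solid. World frame = base frame: x ahead of the robot, y to its left, z up, the work surface at z = 0. Lengths are in m, angles in rad, forces in N, time in s.
With the tool pointing down it reaches from about 0.375 to 0.975 m from the base axis. Payload 3.8 kg.
Tool frame: the origin (TCP) lies midway between the tips of the shut fingers; the grasp point (between the pads) lies 19 mm behind it; z points along the fingers, y is the direction in which the jaws open and shut (so a half turn about z gives the same grasp; the last joint's range is limited). The gripper opens to 85 mm and grips with 20 to 120 N. Pads are 22 mm wide; open, the fingers measure 114 mm over their backs; the gripper's body (76 mm by 85 mm) begins 54 mm behind the grasp point. The pads swing forward as they close: fully open they stand 13 mm farther back than shut.
Start: joints at [-1.167, 0.264, 1.604, -0, 1.274, -0.037], TCP at [0.288, -0.61, 0.231] pointing down, gripper open.
Joint ranges: [-2.63, 2.63], [-0.94, 2.18], [0.31, 2.57], [-1.31, 4.45], [0, 2.66], [-2.55, 2.55]. Speed limits (rad/s): [2.57, 2.57, 3.14, 3.14, 3.14, 3.14].

INTERFACE

Orientations are given as a rotation vector (axis times angle).
In Python, from workcell import bot gives the robot as it stands.
- The arm moves only by the tool drive_tool, never from a script. Its argument "deltas" is a list of rows, each an object with "hand": the opening, from 0 (shut) to 1 (fully open); "offset": the shift along the world's x, y, z in cm, a list of three; "angular": the turn, a rotation vector about the world's x, y, z in degrees, a list of three. A call has 1 to 8 rows; each row is the pose to reach, as a shift and turn from the pose commanded when the call began; what a row does not reach only later rows make up. A row lasts 1/8 s, in which the tool goes at most 62.5 mm and 10.7 degrees, less where a joint would pass 70% of its speed; a pose out of reach is approached as far as the arm can. A call with a gripper value outside its range is refused whole. The fingers move at their own pace and stop on an object; "force" is the grip in N (left out, the last holds). Time passes only in rows, so rows that repeat a pose let the fingers close. It gives the time, the measured TCP pose, the force and the opening at its end, in the units of the state.
- bot.read_state(): the state, without advancing time (a new reading comes with each control period).
- bot.read_camera(name): name is "scene" or "side" or "wrist"; returns a dict with "frame" (420x560x3 uint8, blue, green, red), "mtx" (3x3 intrinsics, pixels), "k1" (the pictures are not rectified: a ray, as slopes to the right and down, at radius r is drawn at 1 + k1 r^2 times it, then the intrinsics apply), "R" (3x3) and "t" (3): a world point X has camera coordinates R X + t. Camera axes: x right, y down, z forward; pixel columns grow to the right and rows downward; lengths in m; the calibration is good to about 2 mm. A picture is of the moment at which its call begins. There is no depth.
- bot.finish_job(): hands the job in, once; it reports no verdict.
The state is a dict: "time": time; "q": joint angles; "joint_vel": joint speeds; "joint_torque": joint torques, N m; "tool_pos": TCP position; "tcp_rot": TCP orientation; "wrist_force": force on the tool from outside, world axes, zero at the start; "torque": the same for the moment, N m; "width": opening from 0.0 (shut) to 1.0 (fully open).
Only numpy, scipy, OpenCV 4.12 (cv2) and the standard library are available. Lean on these libraries where they do the work, as an engineer would, in place of code of your own. Each camera call takes 0.05 s, during which the arm holds its last target. There are 200 camera calls.

## Working session

There is one attempt and no reset: what is moved stays moved. The work goes in short steps, Python scripts to look and compute and a tool call to move; the robot and the scene stay as the last step left them, time stands still between calls to the robot, and variables do not carry over. Pictures are saved under pics/ and viewed, about 8 in all and at most 12, crops included, and the job is handed in when it is done.

Besides the shell and the picture viewer there is one more tool, called after "Call:" as name([rows], argument=value, ...), one row to a line, values as JSON. drive_tool: Moves the arm, as the interface text tells. Its arguments: {"type":"object","properties":{"deltas":{"type":"array"},"force":{"type":"number"}},"required":["deltas"]}

```bash
mkdir -p pics; ls
python3 - <<'E'
from workcell import bot
import cv2,pickle,numpy as np
s=bot.read_state(); print(s)
d={}
for n in("scene","side","wrist"):
    c=bot.read_camera(n); d[n]=c; cv2.imwrite(f"pics/{n}0.png",c["frame"])
    print(n,c["mtx"].tolist(),c["k1"],(-c["R"].T@c["t"]).round(3),c["R"].round(3).tolist())
pickle.dump(d,open("d0.pkl","wb"))
cv2.imwrite("pics/both0.png",cv2.resize(np.vstack([d["scene"]["frame"],d["side"]["frame"]]),None,fx=1,fy=1)[:,:])
E
```

```text
pics
{'time': 0.0, 'q': array([-1.16691441e+00,  2.64774438e-01,  1.60539061e+00,  1.49870978e-06,
        1.27368200e+00, -3.69284531e-02]), 'joint_vel': array([-5.18997683e-04,  1.19881248e-03, -1.48172562e-03, -4.58798409e-05,
        1.05183073e-03,  6.66849310e-04]), 'joint_torque': array([ 1.81271524e-03, -5.15115845e+01, -3.67313755e+01,  2.30272299e-04,
        1.32361820e-02,  4.37602466e-06]), 'tool_pos': array([ 0.28769683, -0.60980785,  0.2299387 ]), 'tcp_rot': array([-3.06343111e+00, -6.86345427e-01,  6.43422637e-04]), 'wrist_force': array([ 0.04048256,  0.03152136, -0.29041116]), 'torque': array([-0.01343287,  0.00590035, -0.03279418]), 'width': 0.999617201431958}
scene [[465.19665726460346, 0.0, 279.22047328838744], [0.0, 465.19665726460346, 208.46482410583866], [0.0, 0.0, 1.0]] 0.011847622515244467 [-0.111  0.596  0.807] [[-0.717, -0.697, -0.006], [-0.434, 0.454, -0.778], [0.545, -0.556, -0.628]]
side [[532.4682116575335, 0.0, 274.9699262884952], [0.0, 532.4682116575335, 209.24077879210452], [0.0, 0.0, 1.0]] -0.08442332061119752 [0.307 0.974 1.018] [[-0.985, -0.172, -0.01], [-0.11, 0.674, -0.731], [0.133, -0.719, -0.682]]
wrist [[351.7899090669331, 0.0, 280.00208777138005], [0.0, 351.7899090669331, 205.13049544057708], [0.0, 0.0, 1.0]] -0.07873937709337565 [ 0.352 -0.579  0.373] [[0.427, -0.904, -0.002], [-0.868, -0.411, 0.278], [-0.253, -0.117, -0.96]]
```

View pics/scene0.png

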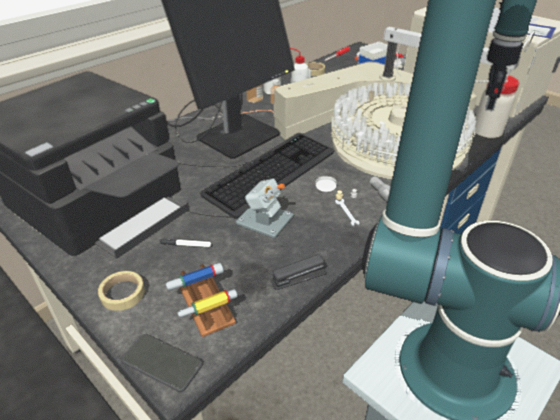

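View pics/side0.png

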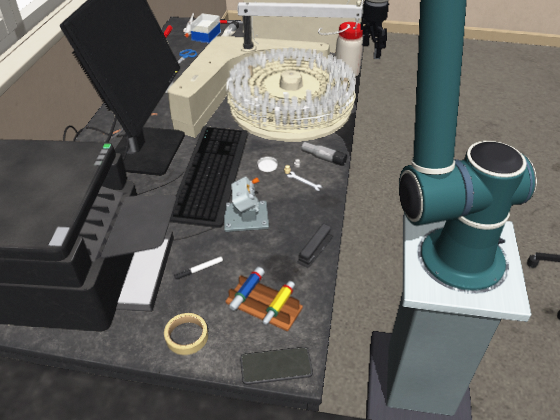

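The scene picture shows the blue gauge at about (200,276), the yellow one at (211,302), the socket with its orange knob at about (265,200), the dish at (326,184) and the lamp at (380,188). The side picture shows blue at (247,287), yellow at (281,300), the socket at (246,205) and the knob at (256,181).

```bash
cat > h.py <<'E'
import numpy as np,cv2
def ray(c,p):
    k=np.array([[c["k1"],0,0,0,0]]).ravel()[:5]
    u=cv2.undistortPoints(np.array([[p]],float),c["mtx"],np.array([c["k1"],0,0,0,0.])).ravel()
    d=c["R"].T@np.array([u[0],u[1],1]); return -c["R"].T@c["t"],d/np.linalg.norm(d)
def plane(c,p,z):
    o,d=ray(c,p); return o+d*(z-o[2])/d[2]
def tri(obs):
    A=np.zeros((3,3));b=np.zeros(3);rs=[ray(c,p) for c,p in obs]
    for o,d in rs:
        P=np.eye(3)-np.outer(d,d);A+=P;b+=P@o
    X=np.linalg.solve(A,b); return X,[round(1e3*np.linalg.norm((np.eye(3)-np.outer(d,d))@(X-o)),1) for o,d in rs]
def proj(c,X):
    return cv2.projectPoints(np.array([X],float),cv2.Rodrigues(c["R"])[0],np.array(c["t"],float),c["mtx"],np.array([c["k1"],0,0,0,0.]))[0].ravel()
HUE={"blue":(100,125,150,60),"yellow":(24,34,170,120),"orange":(6,16,180,120),"green":(40,90,80,40),"red":(175,4,150,80)}
def blobs(img,col,box,amin=6):
    h=cv2.cvtColor(img,cv2.COLOR_BGR2HSV);a,b,s,v=HUE[col];H=h[...,0]
    m=((H>=a)&(H<=b)) if a<=b else ((H>=a)|(H<=b))
    m=(m&(h[...,1]>=s)&(h[...,2]>=v)).astype(np.uint8)
    k=np.zeros_like(m);x0,y0,x1,y1=box;k[y0:y1,x0:x1]=1
    n,l,st,ce=cv2.connectedComponentsWithStats(m*k)
    return sorted([(int(st[i,4]),ce[i].round(1).tolist(),st[i,:4].tolist()) for i in range(1,n) if st[i,4]>=amin],reverse=True)
E
python3 - <<'E'
import pickle;from h import *
d=pickle.load(open("d0.pkl","rb"))
B={"scene":(150,165,300,340),"side":(210,160,320,340)}
for n in B:
    for c in HUE: print(n,c,[(a,p) for a,p,_ in blobs(d[n]["frame"],c,B[n])][:4])
f=lambda n,x0,y0,x1,y1:cv2.resize(d[n]["frame"][y0:y1,x0:x1],(400,400),interpolation=cv2.INTER_CUBIC)
cv2.imwrite("pics/crop0.png",np.hstack([f("scene",215,150,315,250),f("side",205,160,285,240)]))
E
```

```text
scene blue [(264, [197.4, 275.3])]
scene yellow []
scene orange [(17, [280.6, 186.0])]
scene green [(15, [182.2, 279.9]), (9, [195.4, 311.1]), (7, [193.7, 305.0])]
scene red []
side blue [(227, [249.0, 284.5])]
side yellow [(240, [280.4, 298.3])]
side orange [(25, [255.2, 180.2]), (6, [290.0, 289.5])]
side green [(38, [272.1, 310.1]), (26, [240.5, 295.4])]
side red [(15, [257.0, 274.3]), (11, [287.9, 287.0])]
```

View pics/crop0.png

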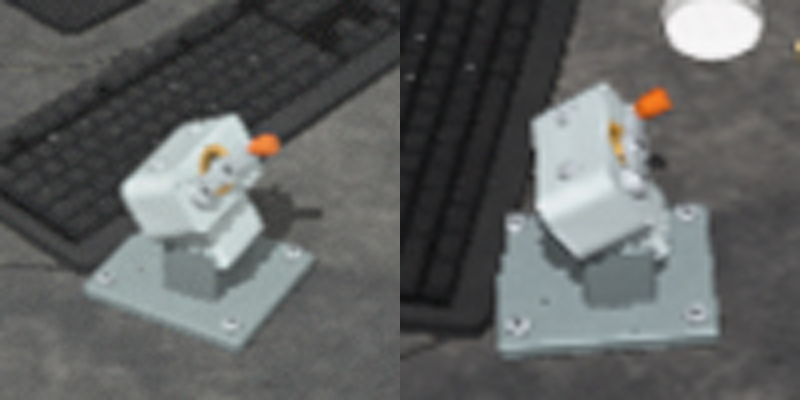

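The crop shows the bore's brass ring at about scene (268,192) and side (248.5,188), with the orange knob out in front to the right. The lever is shut across the mouth.

Run:
```python
import pickle;from h import *
d=pickle.load(open("d0.pkl","rb"));s,e=d["scene"],d["side"]
T=lambda n,a,b:print(n,*(lambda r:(r[0].round(4),r[1]))(tri([(s,a),(e,b)])))
T("blue",[197.4,275.3],[249,284.5]);T("knob",[280.6,186],[255.2,180.2]);T("bore",[268.2,192],[248.4,188])
T("green",[182.2,279.9],[240.5,295.4]);T("yellow",[211,302.5],[280.4,298.3])
print("red side@46",plane(e,[257,274.3],.054),"green",plane(e,[240.5,295.4],.054), plane(e,[287.9,287],.054),plane(e,[272.1,310.1],.054))
print("blue h",plane(s,[197.4,275.3],.052),plane(e,[249,284.5],.052))
# base corners
for c,P in((s,[(236,223),(293.5,214.5),(274.5,236.5)]),(e,[(304.5-0,0)])):
    if c is s: print("base scene",[plane(c,p,.008).round(4)[:2] for p in P])
# side base corners: crop (500,352),(718,335),(707,207)
P=[(205+(x-400)/5,160+y/5) for x,y in((500,347),(718,333),(707,205),(508,215))]
print("base side",[plane(e,p,.008).round(4)[:2] for p in P])
P=[(215+x/4,150+y/4) for x,y in((85,290),(240,346),(313,258))]
print("base scene",[plane(s,p,.008).round(4)[:2] for p in P])
print("dish",plane(s,[326,184],.01),plane(e,[267,164],.01),"lamp",plane(e,[323,153],.02))
```

```text
blue [0.5094 0.22   0.0547] [np.float64(0.6), np.float64(0.6)]
knob [ 0.5557 -0.0898  0.1078] [np.float64(0.9), np.float64(0.9)]
bore [ 0.5675 -0.0579  0.1028] [np.float64(1.5), np.float64(1.5)]
green [0.5227 0.2516 0.0532] [np.float64(0.5), np.float64(0.5)]
yellow [0.4314 0.2457 0.0516] [np.float64(1.3), np.float64(1.3)]
red side@46 [0.4975284  0.18562435 0.054     ] green [0.52231521 0.25281602 0.054     ] [0.42002226 0.21121759 0.054     ] [0.44443116 0.28113839 0.054     ]
blue h [0.51103054 0.219271   0.052     ] [0.51020423 0.2171315  0.052     ]
base scene [array([0.6221, 0.0109]), array([ 0.5364, -0.1196]), array([ 0.5117, -0.0218])]
base side [array([0.6218, 0.0091]), array([ 0.5084, -0.0203]), array([ 0.5331, -0.1201]), array([ 0.6424, -0.0938])]
base scene [array([0.6231, 0.0091]), array([ 0.5108, -0.0226]), array([ 0.5369, -0.1192])]
dish [ 0.56106107 -0.28565089  0.01      ] [ 0.56173243 -0.28386451  0.01      ] lamp [ 0.39791781 -0.35320029  0.02      ]
```

Call:
drive_tool([
  {"hand": 0, "offset": [1.9, 5.8, 0], "angular": [0, 0, -1]},
  {"hand": 0, "offset": [3.8, 11.6, 0], "angular": [0, 0, -3]},
  {"hand": 0, "offset": [5.7, 17.4, 0], "angular": [0, 0, -5]},
  {"hand": 0, "offset": [7.6, 23.2, 0], "angular": [0, 0, -7]},
  {"hand": 0, "offset": [9.5, 29, 0], "angular": [0, 0, -8]},
  {"hand": 0, "offset": [11.4, 34.8, 0], "angular": [0, 0, -9]},
  {"hand": 0, "offset": [13.3, 40.6, 0], "angular": [0, 0, -10]},
  {"hand": 0, "offset": [15.2, 46.4, 0], "angular": [0, 0, -10]},
])

```text
time: 1.15
tool_pos: [0.4401, -0.1445, 0.2313]
tcp_rot: [3.114, 0.416, 0.001]
wrist_force: [0.2, -0.5, 0.6]
width: 0.0
```

Call:
drive_tool([
  {"hand": 0, "offset": [1.7, 5, -0.5], "angular": [0, 0, 0]},
  {"hand": 0, "offset": [2.2, 6.1, -1], "angular": [0, 0, 0]},
  {"hand": 0, "offset": [2.2, 6.1, -1], "angular": [0, 0, 0]},
  {"hand": 0, "offset": [2.2, 6.1, -1], "angular": [0, 0, 0]},
])

```text
time: 1.65
tool_pos: [0.4617, -0.0866, 0.2212]
tcp_rot: [3.114, 0.415, -0.001]
wrist_force: [-0.1, 1.3, 0.6]
width: 0.0
```

Run:
```python
from workcell import bot
import cv2,pickle,numpy as np
s=bot.read_state(); print(s["time"],s["q"].round(3),s["tool_pos"].round(4),s["tcp_rot"].round(3),s["wrist_force"].round(2))
c=bot.read_camera("wrist"); cv2.imwrite("pics/wrist1.png",c["frame"]); pickle.dump(c,open("w1.pkl","wb"))
print((-c["R"].T@c["t"]).round(3))
```

```text
1.65 [-2.380e-01 -1.250e-01  2.037e+00 -1.000e-03  1.230e+00  1.068e+00] [ 0.4617 -0.0866  0.2212] [ 3.114e+00  4.150e-01 -1.000e-03] [-0.07  1.31  0.65]
[ 0.53  -0.067  0.365]
```

View pics/wrist1.png

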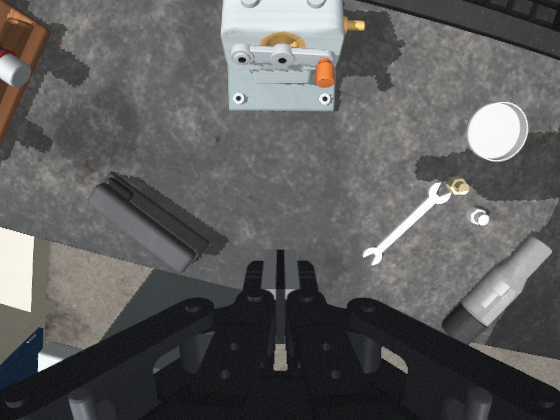

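The wrist picture shows the socket face from above: brass arc of the bore centred at column 282, pivot screw at (242,59), orange knob at (325,73), and the base's near edge level from (230,110) to (333,110).

```bash
cat >> h.py <<'E'
def head(o,yaw):
    c,s=np.cos(yaw),np.sin(yaw);q=np.sqrt(3)/2
    R=np.array([[c*.5,-s,-c*q],[s*.5,c,-s*q],[q,0,.5]]); return lambda v:np.array(o)+R@(np.array(v)/1000.),R
E
python3 - <<'E'
import pickle;from h import *
d=pickle.load(open("d0.pkl","rb"));s,e=d["scene"],d["side"];w=pickle.load(open("w1.pkl","rb"))
b=blobs(w["frame"],"orange",(300,50,350,100));print(b)
X,r=tri([(s,[280.6,186]),(e,[255.2,180.2]),(w,b[0][1])]);print("knob",X.round(4),r)
a=[plane(w,p,.008) for p in((229.5,110),(333.5,110))];v=a[0]-a[1];print(a,np.degrees(np.arctan2(v[1],v[0]))-90)
print("screw holes",[plane(w,p,.008).round(4) for p in((239,99),(325,99))])
yaw=np.radians(15.3)
_,R=head([0,0,0],yaw); o=X-R@np.array([0,-30,16])/1000;print("origin",o.round(4))
f,_=head([o[0],o[1],.1],yaw)
for v in([0,0,0],[0,28,5],[0,-30,25],[0,-30,7],[20,42,0],[20,-42,0],[-26,42,0],[10.75,0,0]):print(v,proj(w,f(v)).round(1),proj(e,f(v)).round(1))
E
```

```text
[(286, [325.1, 73.4], [316, 58, 18, 29])]
knob [ 0.5574 -0.092   0.1058] [np.float64(0.8), np.float64(1.6), np.float64(1.0)]
[array([ 0.51136147, -0.02066852,  0.008     ]), array([ 0.5382768 , -0.11955655,  0.008     ])] 15.225920298339375
screw holes [array([ 0.524 , -0.0273,  0.008 ]), array([ 0.5461, -0.1084,  0.008 ])]
origin [ 0.5629 -0.0594  0.0978]
[0, 0, 0] [281.7  54.9] [250.3 189.2]
[0, 28, 5] [241.9  61.1] [252.6 195.3]
[0, -30, 25] [325.6  85.9] [257.6 177.7]
[0, -30, 7] [324.5  63.5] [251.9 180.7]
[20, 42, 0] [217.6  35.9] [247.1 195. ]
[20, -42, 0] [346.   35.8] [245.4 174.3]
[-26, 42, 0] [227.5  76.7] [256.6 205.8]
[10.75, 0, 0] [281.8  44.8] [248.1 186.6]
```

Call:
drive_tool([
  {"hand": 0, "offset": [5, -0.5, -2], "angular": [0, 0, 0]},
  {"hand": 0, "offset": [9.2, -0.7, -5], "angular": [0, 0, 0]},
  {"hand": 0, "offset": [9.2, -0.7, -8.5], "angular": [0, 0, 0]},
  {"hand": 0, "offset": [9.2, -0.7, -10.0], "angular": [0, 0, 0]},
  {"hand": 0, "offset": [8.7, -0.8, -11.2], "angular": [0, 0, 0]},
  {"hand": 0, "offset": [8.2, -0.7, -12.1], "angular": [0, 0, 0]},
  {"hand": 0, "offset": [7.7, -0.4, -12.9], "angular": [0, 0, 0]},
  {"hand": 0, "offset": [7.2, -0.2, -13.6], "angular": [0, 0, 0]},
])

```text
time: 2.7
tool_pos: [0.5341, -0.0871, 0.0858]
tcp_rot: [-3.114, -0.417, -0.003]
wrist_force: [0.3, 1.4, 3.1]
width: 0.004
```

Call:
drive_tool([
  {"hand": 0, "offset": [-0.5, 0.5, -0.5], "angular": [0, 0, 0]},
  {"hand": 0, "offset": [-0.9, 0.9, -0.9], "angular": [0, 0, 0]},
  {"hand": 0, "offset": [-1.2, 1.4, -1.2], "angular": [0, 0, 0]},
  {"hand": 0, "offset": [-1.5, 1.9, -1.5], "angular": [0, 0, 0]},
  {"hand": 0, "offset": [-1.8, 2.5, -1.7], "angular": [0, 0, 0]},
  {"hand": 0, "offset": [-2.0, 2.9, -1.8], "angular": [0, 0, 0]},
])

```text
time: 3.45
tool_pos: [0.5147, -0.0587, 0.0678]
tcp_rot: [3.112, 0.418, 0.003]
wrist_force: [1.4, -3.3, 4.8]
width: -0.002
```

```bash
cat > snap.py <<'E'
from workcell import bot
import sys,pickle,cv2
def snap(n,cams):
    s=bot.read_state();print(round(s["time"],2),"q",s["q"].round(2),"p",s["tool_pos"].round(4),"r",s["tcp_rot"].round(3),"F",s["wrist_force"].round(1),"w",round(s["width"],3))
    d={}
    for c in cams: d[c]=bot.read_camera(c);cv2.imwrite(f"pics/{c}{n}.png",d[c]["frame"])
    pickle.dump(d,open(f"d{n}.pkl","wb"));return d
E
python3 - <<'E'
from snap import *;from h import *
d=snap(2,["side","wrist","scene"])
for c,B in(("side",(230,170,290,240)),("wrist",(150,50,400,330)),("scene",(240,165,300,240))):print(c,blobs(d[c]["frame"],"orange",B))
E
```

```text
3.45 q [-0.16  0.13  2.09 -0.    0.92  1.14] p [ 0.5147 -0.0587  0.0678] r [3.112e+00 4.180e-01 3.000e-03] F [ 1.4 -3.3  4.8] w -0.002
side [(20, [266.4, 204.2], [264, 203, 7, 4])]
wrist [(466, [276.7, 237.3], [266, 224, 23, 25])]
scene [(8, [280.1, 213.4], [279, 212, 4, 3])]
```

View pics/wrist2.png

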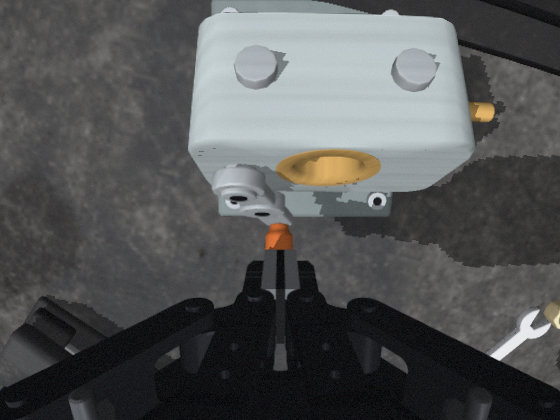

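The wrist picture shows the lever swung down (knob at (277,237)) and the brass mouth now clear, centred at about (329,167). I'll press on to the stop and measure the ring.

Call:
drive_tool([
  {"hand": 0, "offset": [-0.1, 0.2, -0.15], "angular": [0, 0, 0]},
  {"hand": 0, "offset": [-0.2, 0.4, -0.3], "angular": [0, 0, 0]},
  {"hand": 0, "offset": [-0.3, 0.5, -0.4], "angular": [0, 0, 0]},
])

```text
time: 3.98
tool_pos: [0.5147, -0.0568, 0.0669]
tcp_rot: [3.107, 0.419, 0.01]
wrist_force: [-0.7, -12.6, 18.7]
width: -0.004
```

Run:
```python
from snap import *;from h import *
d=snap(3,["side","wrist"])
w=d["wrist"];print(blobs(w["frame"],"orange",(150,180,400,330)),blobs(d["side"]["frame"],"orange",(230,170,290,240)))
h=cv2.cvtColor(w["frame"],cv2.COLOR_BGR2HSV)
m=cv2.inRange(h,(12,90,60),(28,255,255));m[:,440:]=0;m[:110]=0;m[215:]=0
m=cv2.morphologyEx(m,cv2.MORPH_CLOSE,np.ones((9,9)))
k=max(cv2.findContours(m,0,1)[0],key=cv2.contourArea);E=cv2.fitEllipse(k);print(E,cv2.boundingRect(k))
print("bore@0.1",plane(w,E[0],.1).round(4))
f,R=head([.564,-.059,.1],np.radians(15.2))
for o in([.564,-.059,.1],plane(w,E[0],.1)):
    f,_=head(o,np.radians(15.2))
    for a in(0,1.1,1.25,1.35):
        v=[-58*np.sin(a),28-58*np.cos(a),16];print(a,proj(w,f(v)).round(1),proj(d["side"],f(v)).round(1))
    print([proj(w,f(v)).round(1).tolist() for v in([20,42,0],[20,-42,0],[-26,42,0],[-26,-42,0])])
```

```text
3.98 q [-0.15  0.13  2.1  -0.01  0.91  1.15] p [ 0.5147 -0.0568  0.0669] r [3.107 0.419 0.01 ] F [ -0.7 -12.6  18.7] w -0.004
[(415, [278.9, 238.0], [268, 226, 23, 23])] [(15, [265.9, 204.5], [264, 203, 6, 4])]
((333.5235595703125, 168.7349853515625), (35.152923583984375, 105.00503540039062), 87.2754898071289) (281, 151, 105, 37)
bore@0.1 [ 0.5681 -0.0587  0.1   ]
0 [426.7 229.8] [254.3 179.3]
1.1 [311.2 250.1] [265.2 199. ]
1.25 [293.2 251. ] [266.1 201.7]
1.35 [281.1 251.4] [266.6 203.5]
[[184.3, 157.8], [491.7, 159.5], [214.0, 201.5], [425.3, 201.7]]
0 [430.7 217.7] [252.8 179.2]
1.1 [313.3 241.9] [263.7 198.9]
1.25 [295.1 242.9] [264.6 201.6]
1.35 [282.9 243.4] [265.1 203.4]
[[186.3, 142.6], [496.6, 144.9], [215.6, 191.6], [428.4, 191.9]]
```

Force rose from 5 to about 19 N with almost no travel, so the lever is on its stop (knob image agrees with 1.35 rad). Now to the gauge.

Call:
drive_tool([
  {"hand": 0, "offset": [-0.5, -0.2, 3], "angular": [0, 0, 0]},
  {"hand": 0, "offset": [-2, 0, 8], "angular": [0, 0, 0]},
  {"hand": 0.2, "offset": [-3, 4, 13], "angular": [0, 0, 9]},
  {"hand": 0.4, "offset": [-2, 10, 14.8], "angular": [0, 0, 19]},
  {"hand": 0.5, "offset": [-1, 16, 14.8], "angular": [0, 0, 29]},
  {"hand": 0.5, "offset": [-1, 22, 14.8], "angular": [0, 0, 39]},
  {"hand": 0.5, "offset": [-1, 26.8, 14.8], "angular": [0, 0, 49]},
  {"hand": 0.5, "offset": [-1, 26.8, 14.8], "angular": [0, 0, 54.5]},
])

```text
time: 5.08
tool_pos: [0.4995, 0.2177, 0.21]
tcp_rot: [-2.568, -1.806, 0.004]
wrist_force: [-0.6, -0.3, -0.3]
width: 0.501
```

Call:
drive_tool([
  {"hand": 0.5, "offset": [0, 0, 0], "angular": [0, 0, 0]},
  {"hand": 0.5, "offset": [0, 0, 0], "angular": [0, 0, 0]},
])

```text
time: 5.32
tool_pos: [0.5004, 0.2139, 0.2105]
tcp_rot: [-2.579, -1.793, 0.003]
wrist_force: [0.1, 0.4, 0.6]
width: 0.502
```

Run:
```python
from snap import *;from h import *
d=snap(4,["wrist","side"]);w=d["wrist"]
for c in HUE:print(c,[(a,p,plane(w,p,.057 if c=="blue" else .055).round(4)[:2]) for a,p,b in blobs(w["frame"],c,(0,0,560,300),40)][:5])
h=cv2.cvtColor(w["frame"],cv2.COLOR_BGR2HSV)
m=cv2.inRange(h,(100,150,60),(125,255,255));k=max(cv2.findContours(m,0,1)[0],key=cv2.contourArea);print(cv2.minAreaRect(k))
print(blobs(d["side"]["frame"],"orange",(230,170,290,240)))
```

```text
5.33 q [0.36 0.03 1.91 0.   1.2  0.71] p [0.5004 0.2139 0.2105] r [-2.579 -1.793  0.003] F [0.1 0.4 0.6] w 0.502
blue [(1736, [294.7, 177.6], array([0.5154, 0.2192]))]
yellow []
orange []
green [(185, [197.0, 139.7], array([0.449 , 0.2783])), (171, [294.3, 137.4], array([0.5267, 0.2514]))]
red [(146, [294.8, 217.9], array([0.5031, 0.1842])), (138, [203.2, 219.9], array([0.4252, 0.211 ]))]
((294.5245056152344, 178.0919189453125), (73.91432189941406, 24.089452743530273), 89.11859893798828)
[]
```

View pics/wrist4.png

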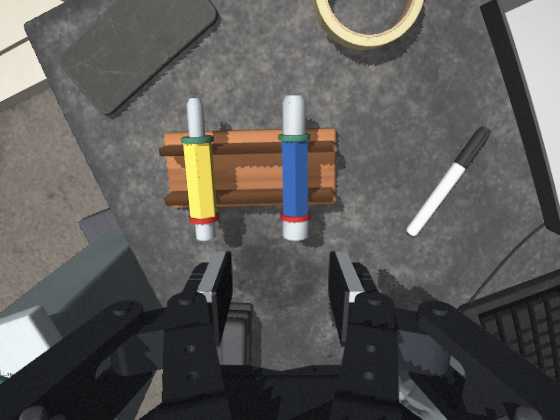

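The wrist picture shows the blue gauge upright in the image (axis col 294, green ring at row 137, red at row 218), with the jaws centred on col 281. I'll move over it and check once at lower height.

Call:
drive_tool([
  {"hand": 0.5, "offset": [1, 0.3, -4], "angular": [0, 0, 0]},
  {"hand": 0.5, "offset": [1.4, 0.5, -8], "angular": [0, 0, 0]},
  {"hand": 0.5, "offset": [1.4, 0.5, -10], "angular": [0, 0, 0]},
  {"hand": 0.5, "offset": [1.4, 0.5, -10], "angular": [0, 0, 0]},
])

```text
time: 5.92
tool_pos: [0.5133, 0.2182, 0.1091]
tcp_rot: [-2.578, -1.793, 0.007]
wrist_force: [0.8, -0.2, 0.6]
width: 0.499
```

Run:
```python
from snap import *;from h import *
d=snap(5,["wrist"]);w=d["wrist"]
for c in("blue","green","red"):print(c,[(a,p,plane(w,p,.057).round(4)[:2]) for a,p,b in blobs(w["frame"],c,(0,0,560,330),40)][:3])
```

```text
5.92 q [0.36 0.16 1.97 0.   1.02 0.71] p [0.5133 0.2182 0.1091] r [-2.578 -1.793  0.007] F [ 0.8 -0.2  0.6] w 0.499
blue [(3641, [283.9, 225.4], array([0.516 , 0.2198]))]
green [(469, [141.7, 171.3], array([0.4511, 0.2785])), (428, [282.4, 168.9], array([0.5268, 0.2517]))]
red [(297, [284.0, 282.0], array([0.5033, 0.1848])), (287, [155.2, 283.5], array([0.4266, 0.2113]))]
```

View pics/wrist5.png

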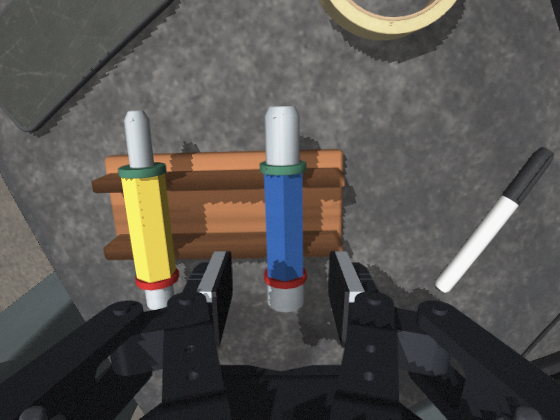

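Columns agree (gauge 283, jaws 281); the dark V plates lie at rows 172-190 and 235-255. A quick conversion of the plates' middle tells where the fingers should go down.

Run:
```python
import pickle;from h import *
w=pickle.load(open("d5.pkl","rb"))["wrist"];u=np.array([np.cos(np.radians(69.7)),np.sin(np.radians(69.7))])
for n,p,z in(("plate1",(240,181),.042),("plate2",(240,246),.042),("edgeN",(240,152),.012),("edgeF",(215,258),.03),("green",(282.4,168.9),.058),("red",(284,282),.058),("tcp",None,0)):
    X=plane(w,p,z)[:2] if p else np.array([.5133,.2182]);print(n,X.round(4),"along",((X-[.515,.2185])@u*1000).round(1))
```

```text
plate1 [0.499  0.2511] along 25.0
plate2 [0.4828 0.2113] along -17.9
edgeN [0.5009 0.2649] along 38.7
edgeF [0.4599 0.2047] along -32.1
green [0.5269 0.2519] along 35.4
red [0.5034 0.1853] along -35.1
tcp [0.5133 0.2182] along -0.9
```

Call:
drive_tool([
  {"hand": 0.5, "offset": [0.2, 0.2, -4], "angular": [0, 0, 0]},
  {"hand": 0.5, "offset": [0.2, 0.2, -7], "angular": [0, 0, 0]},
  {"hand": 0.5, "offset": [0.2, 0.2, -8.1], "angular": [0, 0, 0]},
  {"hand": 0.5, "offset": [0.2, 0.2, -8.1], "angular": [0, 0, 0]},
  {"hand": 0.3, "offset": [0.2, 0.2, -8.1], "angular": [0, 0, 0]},
  {"hand": 0.1, "offset": [0.2, 0.2, -8.1], "angular": [0, 0, 0]},
  {"hand": 0.1, "offset": [0.2, 0.2, -8.1], "angular": [0, 0, 0]},
  {"hand": 0.1, "offset": [0.2, 0.2, -8.1], "angular": [0, 0, 0]},
], force=80)

```text
time: 6.98
tool_pos: [0.5172, 0.2226, 0.0327]
tcp_rot: [-2.577, -1.796, -0.003]
wrist_force: [-4.7, 1.0, 7.0]
width: 0.236
```

Call:
drive_tool([
  {"hand": 0.1, "offset": [0.2, 0.3, 3], "angular": [0, 0, 0]},
  {"hand": 0.1, "offset": [0, 0, 8], "angular": [0, 0, 0]},
  {"hand": 0.1, "offset": [-1, -2, 13], "angular": [0, 0, 0]},
  {"hand": 0.1, "offset": [-3, -6, 16.9], "angular": [0, 0, 0]},
  {"hand": 0.1, "offset": [-3, -6, 16.9], "angular": [0, 0, 0]},
  {"hand": 0.1, "offset": [-3, -6, 16.9], "angular": [0, 0, 0]},
])

```text
time: 7.72
tool_pos: [0.4871, 0.1617, 0.1999]
tcp_rot: [2.578, 1.796, 0.003]
wrist_force: [-0.2, 0.8, -2.6]
width: 0.236
```

Run:
```python
from snap import *;from h import *
from scipy.spatial.transform import Rotation as Ro
d=snap(6,["wrist","side","scene"]);s=bot.read_state();p=s["tool_pos"];R=Ro.from_rotvec(s["tcp_rot"]).as_matrix();print(R.round(3).tolist())
for c in("blue","green","red"):
    for n in d:
        b=[x for x in blobs(d[n]["frame"],c,(0,0,560,420),8)]
        print(c,n,[(a,q,[((tri([(d[n],q)]) if 0 else 0))]) [:2] for a,q,_ in b][:4], "pred",proj(d[n],p+R@np.array([{"blue":-.0025,"green":.033,"red":-.038}[c],0,-.0133])).round(1))
```

```text
7.72 q [ 0.27 -0.02  1.98  0.    1.18  0.63] p [0.4871 0.1617 0.1999] r [2.578 1.796 0.003] F [-0.2  0.8 -2.6] w 0.236
[[0.346, 0.938, -0.003], [0.938, -0.346, -0.0], [-0.001, -0.002, -1.0]]
blue wrist [(7260, [280.0, 298.6])] pred [278.3 287.1]
blue side [(253, [205.3, 34.6]), (99, [260.1, 220.1]), (78, [188.0, 53.3])] pred [262.4 219.3]
blue scene [(64, [210.2, 213.5]), (63, [470.7, 219.2]), (63, [232.6, 208.3]), (40, [363.0, 59.2])] pred [219.6 211.9]
green wrist [(1182, [278.8, 221.3]), (195, [181.9, 72.4]), (8, [20.4, 371.0])] pred [278.2 206.2]
green side [(37, [272.2, 310.2]), (35, [256.4, 227.0]), (33, [106.3, 145.6])] pred [253.8 229.4]
green scene [(751, [270.2, 29.8]), (53, [549.4, 241.3]), (46, [422.5, 356.9]), (43, [536.1, 230.9])] pred [202.8 216.9]
red wrist [(170, [188.7, 162.7])] pred [278.5 356.3]
red side [(60, [167.4, 30.6]), (24, [223.2, 21.2]), (11, [287.9, 287.0])] pred [270.6 209.6]
red scene [(342, [504.1, 85.4]), (50, [343.0, 50.6]), (47, [299.4, 59.2]), (18, [494.0, 76.2])] pred [235.9 207. ]
```

View pics/wrist6.png

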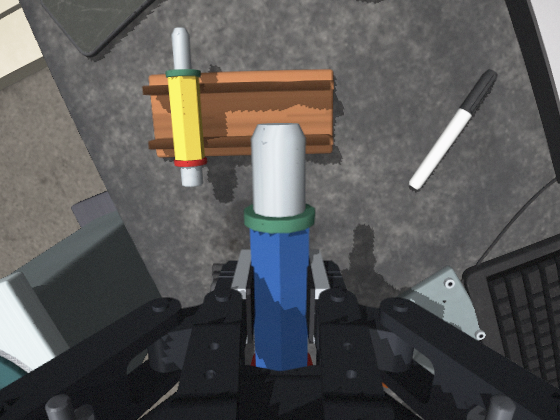

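The gauge sits well in the jaws, axis along tool x, green ring at (279,216) and go tip at row 125. I'll work out the pose in front of the bore.

```bash
cat >> h.py <<'E'
from scipy.spatial.transform import Rotation as Ro
O=[.568,-.0587,.1];YAW=np.radians(15.2)
def go_R(): # tool axes for go end facing the bore
    _,R=head(O,YAW);return np.column_stack([-R[:,2],-R[:,1],-R[:,0]])
E
python3 - <<'E'
from h import *;from workcell import bot
s=bot.read_state();R0=Ro.from_rotvec(s["tcp_rot"]);R1=Ro.from_matrix(go_R())
v=(R1*R0.inv()).as_rotvec(degrees=True);print("rotvec",v.round(2),[(v*k/6).round(1).tolist() for k in range(1,7)])
f,_=head(O,YAW);print("pre",f([-13.3,0,97.5]).round(4),(f([-13.3,0,97.5])-s["tool_pos"]).round(4)*100)
E
```

```text
rotvec [-21.08  22.82 -53.27] [[-3.5, 3.8, -8.9], [-7.0, 7.6, -17.8], [-10.5, 11.4, -26.6], [-14.1, 15.2, -35.5], [-17.6, 19.0, -44.4], [-21.1, 22.8, -53.3]]
pre [ 0.4801 -0.0826  0.1372] [ -0.62 -24.44  -6.06]
```

Call:
drive_tool([
  {"hand": 0.1, "offset": [-1, -4, 1], "angular": [-3.5, 3.8, -8.9]},
  {"hand": 0.1, "offset": [-2, -8, 1], "angular": [-7, 7.6, -17.8]},
  {"hand": 0.1, "offset": [-2.5, -12, 1], "angular": [-10.5, 11.4, -26.6]},
  {"hand": 0.1, "offset": [-3, -16, 0], "angular": [-14.1, 15.2, -35.5]},
  {"hand": 0.1, "offset": [-3, -20, -1], "angular": [-17.6, 19, -44.4]},
  {"hand": 0.1, "offset": [-2.5, -23.5, -3], "angular": [-21.1, 22.8, -53.3]},
  {"hand": 0.1, "offset": [-1.4, -24.4, -5.1], "angular": [-21.1, 22.8, -53.3]},
  {"hand": 0.1, "offset": [-0.6, -24.4, -6.1], "angular": [-21.1, 22.8, -53.3]},
])

```text
time: 8.88
tool_pos: [0.4805, -0.0825, 0.1354]
tcp_rot: [2.942, 0.391, -0.792]
wrist_force: [-0.5, 0.2, -0.9]
width: 0.235
```

Call:
drive_tool([
  {"hand": 0.1, "offset": [0, 0, 0], "angular": [0, 0, 0]},
  {"hand": 0.1, "offset": [0, 0, 0], "angular": [0, 0, 0]},
  {"hand": 0.1, "offset": [0, 0, 0], "angular": [0, 0, 0]},
])

```text
time: 9.25
tool_pos: [0.4813, -0.0819, 0.1393]
tcp_rot: [2.942, 0.393, -0.783]
wrist_force: [0.9, 1.3, -1.7]
width: 0.241
```

Run:
```python
from snap import *;from h import *
d=snap(7,["wrist","side","scene"]);s=bot.read_state();f,R=head(O,YAW)
T=Ro.from_rotvec(s["tcp_rot"]);print("rot err deg",(Ro.from_matrix(go_R())*T.inv()).as_rotvec(degrees=True).round(2),"TCP in head",(R.T@(s["tool_pos"]-O)*1000).round(1))
t=lambda v:s["tool_pos"]+T.as_matrix()@(np.array(v)/1000)
for n in d:print(n,"bore",proj(d[n],f([0,0,0])).round(1),"tip",proj(d[n],t([67.5,0,-13.3])).round(1),"ring",proj(d[n],t([33,0,-13.3])).round(1),[(a,q) for a,q,_ in blobs(d[n]["frame"],"green",(150,120,420,330),15)][:3])
g=lambda n,x0,y0,w,k:cv2.resize(d[n]["frame"][y0:y0+w*3//4,x0:x0+w],(k,k*3//4),interpolation=cv2.INTER_CUBIC)
top=g("wrist",80,40,400,800)[:300*0+450]; 
cv2.imwrite("pics/c7.png",np.hstack([g("wrist",120,60,320,400),g("side",210,150,90,400)]))
```

```text
9.25 q [-0.09  0.33  1.79 -0.18  1.52  1.27] p [ 0.4813 -0.0819  0.1393] r [ 2.942  0.393 -0.783] F [ 0.9  1.3 -1.7] w 0.241
rot err deg [ 0.14  0.2  -0.05] TCP in head [-11.1   0.1  97.4]
wrist bore [283.5  25.8] tip [283.3 113.1] ring [283.  204.9] [(1156, [279.1, 221.3])]
side bore [248.4 189.1] tip [257.5 183.6] ring [268.8 177.8] [(37, [272.2, 310.2])]
scene bore [268.5 192.1] tip [276.9 189.5] ring [287.6 187.3] [(33, [402.5, 220.2]), (30, [392.9, 130.9]), (26, [397.0, 191.5])]
```

View pics/c7.png

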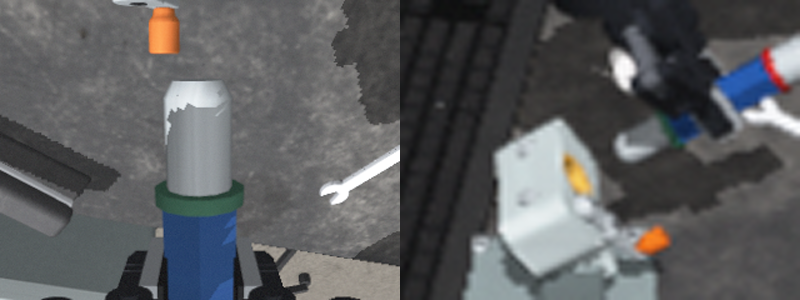

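The crop shows the go plug ahead of the jaws (wrist: tip end row 125, col 277, ring col 280) and, from the side, the tip at about (261,184), lined up roughly with the brass mouth at (250,189). The gauge sits a few mm farther back in the jaws than assumed, so I fit its pose in the tool from these points.

Run:
```python
import pickle;from h import *
from scipy.optimize import least_squares
d=pickle.load(open("d7.pkl","rb"));w=d["wrist"];T=Ro.from_rotvec([2.942,.393,-.783]).as_matrix();p=np.array([.4813,-.0819,.1393])
# (axial,lateral): pixel in wrist
pts=[(35.5,14,(315.2,214.4)),(35.5,-14,(244,214.4)),(65,10,(304,140)),(65,-10,(250.4,140)),(70,7.5,(296,125.6)),(70,-7.5,(257.6,125.6))]
# tool y sign: check which way image right is
sg=np.sign(proj(w,p+T@[0,.01,0])[0]-proj(w,p)[0])
def X(v,ax,la):
    a,y,dd,yw,pt=v;u=np.array([np.cos(yw),np.sin(yw),-pt]);return p+T@(np.array([a,y,-dd])+ax*u+np.array([0,sg*la,0]))/1000
r=least_squares(lambda v:np.concatenate([proj(w,X(v,a,l))-q for a,l,q in pts]+[[(v[4])/.02]]),[-5,0,13,0,0])
print("a,y,d,yaw,pitch",r.x.round(3),"sg",sg,"res",r.fun.round(1))
for n in("side","scene"):print(n,[proj(d[n],X(r.x,a,0)).round(1).tolist() for a in(67.5,35.5,-35.5)])
_,R=head(O,YAW);print("tip,ring,red in head",[(R.T@(X(r.x,a,0)-O)*1000).round(1).tolist() for a in(70,38,-56)])
```

```text
a,y,d,yaw,pitch [-7.2780e+00  5.6000e-02  1.0407e+01 -3.1000e-02 -2.0000e-03] sg 1.0 res [-0.4  0.1  0.4  0.  -0.2 -0.5  0.2 -0.5  0.9  0.4 -1.   0.4 -0.1]
side [[260.5, 183.6], [270.9, 177.9], [294.5, 165.1]]
scene [[279.2, 190.5], [289.3, 188.2], [313.0, 183.0]]
tip,ring,red in head [[-0.4, 2.4, 34.7], [-0.4, 1.5, 66.7], [-0.5, -1.3, 160.7]]
```

The fit agrees with the side view. The tip is 2.4 mm to +y with 1.8 deg of yaw, so I correct both and bring the tip into the mouth.

Call:
drive_tool([
  {"hand": 0.1, "offset": [0, -0.05, 0], "angular": [-0.8, -0.2, -1.5]},
  {"hand": 0.1, "offset": [0.84, 0.18, -0.5], "angular": [-0.8, -0.2, -1.5]},
  {"hand": 0.1, "offset": [1.67, 0.4, -1.0], "angular": [-0.8, -0.2, -1.5]},
  {"hand": 0.1, "offset": [2.3, 0.57, -1.37], "angular": [-0.8, -0.2, -1.5]},
  {"hand": 0.1, "offset": [2.7, 0.68, -1.6], "angular": [-0.8, -0.2, -1.5]},
  {"hand": 0.1, "offset": [3.0, 0.77, -1.8], "angular": [-0.8, -0.2, -1.5]},
  {"hand": 0.1, "offset": [3.3, 0.85, -2.0], "angular": [-0.8, -0.2, -1.5]},
  {"hand": 0.1, "offset": [3.6, 0.93, -2.15], "angular": [-0.8, -0.2, -1.5]},
], force=100)

```text
time: 10.4
tool_pos: [0.5163, -0.0729, 0.1164]
tcp_rot: [2.941, 0.347, -0.786]
wrist_force: [-2.5, 0.6, -2.7]
width: 0.23
```

```bash
cat > st.py <<'E'
from workcell import bot
from h import *
s=bot.read_state();_,R=head(O,YAW);T=Ro.from_rotvec(s["tcp_rot"])
print(round(s["time"],2),"TCP head mm",(R.T@(s["tool_pos"]-O)*1000).round(1),"F head",(R.T@s["wrist_force"]).round(1),"M",(R.T@s["torque"]).round(2),"rot err head deg",(R.T@(T*Ro.from_matrix(go_R()).inv()).as_rotvec(degrees=True)).round(2),"w",round(s["width"],3),"q6",s["q"][5].round(2))
E
python3 st.py
```

```text
10.4 TCP head mm [-12.6  -0.2  54.7] F head [-3.4  1.2  0.6] M [ 0.03 -0.03 -0.29] rot err head deg [-1.76  0.04  0.06] w 0.23 q6 1.31
```

No force and the tip is already 8 mm in. Continuing to the shoulder.

Call:
drive_tool([
  {"hand": 0.1, "offset": [0.45, 0.12, -0.17], "angular": [0, 0, 0]},
  {"hand": 0.1, "offset": [0.85, 0.23, -0.42], "angular": [0, 0, 0]},
  {"hand": 0.1, "offset": [1.25, 0.34, -0.66], "angular": [0, 0, 0]},
  {"hand": 0.1, "offset": [1.6, 0.43, -0.86], "angular": [0, 0, 0]},
  {"hand": 0.1, "offset": [1.85, 0.5, -1.02], "angular": [0, 0, 0]},
  {"hand": 0.1, "offset": [2.0, 0.55, -1.1], "angular": [0, 0, 0]},
  {"hand": 0.1, "offset": [2.15, 0.58, -1.2], "angular": [0, 0, 0]},
])

```text
time: 11.28
tool_pos: [0.5347, -0.0681, 0.1055]
tcp_rot: [2.937, 0.346, -0.798]
wrist_force: [-15.1, -2.8, 5.3]
width: 0.232
```

```bash
python3 st.py
```

```text
11.28 TCP head mm [-12.5  -0.3  32.7] F head [-3.1  1.2 15.9] M [ 0.15  2.18 -0.28] rot err head deg [-1.77  0.54  0.05] w 0.232 q6 1.32
```

Call:
drive_tool([
  {"hand": 0.1, "offset": [0.15, 0.04, -0.08], "angular": [0, 0, 0]},
  {"hand": 0.1, "offset": [0.25, 0.07, -0.15], "angular": [0, 0, 0]},
  {"hand": 0.1, "offset": [0.35, 0.1, -0.2], "angular": [0, 0, 0]},
  {"hand": 0.1, "offset": [0.35, 0.1, -0.2], "angular": [0, 0, 0]},
])

```text
time: 11.78
tool_pos: [0.5347, -0.0681, 0.1055]
tcp_rot: [2.933, 0.345, -0.811]
wrist_force: [-22.7, -4.9, 12.7]
width: 0.234
```

```bash
python3 st.py
python3 - <<'E'
from snap import *;from h import *
d=snap(8,["wrist","side"])
g=lambda n,x0,y0,w,k:cv2.resize(d[n]["frame"][y0:y0+w*3//4,x0:x0+w],(k,k*3//4),interpolation=cv2.INTER_CUBIC)
cv2.imwrite("pics/c8.png",np.hstack([g("wrist",120,60,320,400),g("side",210,150,90,400)]))
E
```

```text
11.78 TCP head mm [-12.5  -0.3  32.8] F head [-0.6  1.2 26.5] M [ 0.17  3.68 -0.33] rot err head deg [-1.8   1.04  0.02] w 0.234 q6 1.32
11.78 q [-0.06  0.47  1.67 -0.17  1.52  1.32] p [ 0.5347 -0.0681  0.1055] r [ 2.933  0.345 -0.811] F [-22.7  -4.9  12.7] w 0.234
```

View pics/c8.png

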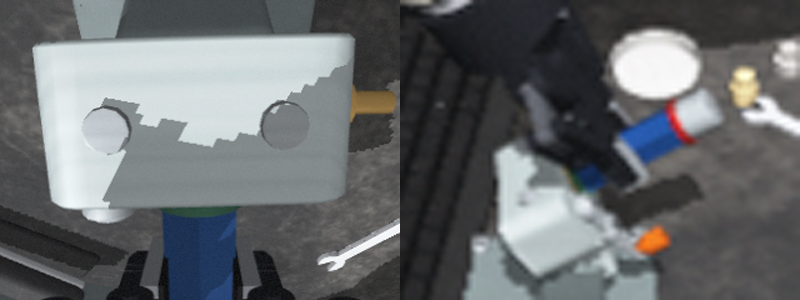

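The pictures show the green ring hard against the face and hidden under the head's edge. Force rose from 16 to 26 N with no travel (TCP stays at 32.8 mm), so the go end is fully in. Next I draw it out along the axis.

Call:
drive_tool([
  {"hand": 0.1, "offset": [-0.8, -0.22, 0.48], "angular": [0, 0, 0]},
  {"hand": 0.1, "offset": [-1.7, -0.46, 1.0], "angular": [0, 0, 0]},
  {"hand": 0.1, "offset": [-2.8, -0.76, 1.65], "angular": [0, 0, 0]},
  {"hand": 0.1, "offset": [-4.0, -1.09, 2.38], "angular": [0, 0, 0]},
  {"hand": 0.1, "offset": [-5.4, -1.47, 3.22], "angular": [0, 0, 0]},
  {"hand": 0.1, "offset": [-6.8, -1.85, 4.06], "angular": [0, 0, 0]},
  {"hand": 0.1, "offset": [-8.0, -2.18, 4.78], "angular": [0, 0, 0]},
  {"hand": 0.1, "offset": [-8.0, -2.18, 4.78], "angular": [0, 0, 0]},
])

```text
time: 12.88
tool_pos: [0.4616, -0.0885, 0.1516]
tcp_rot: [2.942, 0.346, -0.781]
wrist_force: [0.5, 1.2, -1.3]
width: 0.234
```

```bash
python3 st.py
```

```text
12.88 TCP head mm [-10.6  -0.9 121.5] F head [-0.7  1.1 -1.3] M [-0.02 -0.37 -0.02] rot err head deg [-1.83 -0.14  0.13] w 0.234 q6 1.28
```

Call:
drive_tool([
  {"hand": 0.1, "offset": [0, 0, 0], "angular": [4.8, 1.3, 8.7]},
  {"hand": 0.1, "offset": [0, 0, 0], "angular": [9.6, 2.6, 17.3]},
  {"hand": 0.1, "offset": [0, 0, 0], "angular": [14.5, 3.9, 26]},
  {"hand": 0.1, "offset": [0, 0, 0], "angular": [19.3, 5.2, 34.6]},
  {"hand": 0.1, "offset": [0, 0, 0], "angular": [24.1, 6.6, 43.3]},
  {"hand": 0.1, "offset": [0, 0, 0], "angular": [29, 7.9, 52]},
  {"hand": 0.1, "offset": [0, 0, 0], "angular": [33.8, 9.2, 60.6]},
  {"hand": 0.1, "offset": [0, 0, 0], "angular": [38.6, 10.5, 69.3]},
])

```text
time: 13.88
tool_pos: [0.4623, -0.0881, 0.1502]
tcp_rot: [-1.912, -2.043, 0.635]
wrist_force: [-0.7, 0.2, -1.9]
width: 0.23
```

```bash
python3 st.py
```

```text
13.88 TCP head mm [-11.4  -0.6 120.1] F head [-2.   0.3 -0.4] M [ 0.01 -0.39  0.02] rot err head deg [ 7.858e+01 -1.100e-01  6.000e-02] w 0.23 q6 -0.12
```

Call:
drive_tool([
  {"hand": 0.1, "offset": [0, 0, 0], "angular": [4.8, 1.3, 8.7]},
  {"hand": 0.1, "offset": [0, 0, 0], "angular": [9.6, 2.6, 17.3]},
  {"hand": 0.1, "offset": [0, 0, 0], "angular": [14.5, 3.9, 26]},
  {"hand": 0.1, "offset": [0, 0, 0], "angular": [19.3, 5.2, 34.6]},
  {"hand": 0.1, "offset": [0, 0, 0], "angular": [24.1, 6.6, 43.3]},
  {"hand": 0.1, "offset": [0, 0, 0], "angular": [29, 7.9, 52]},
  {"hand": 0.1, "offset": [0, 0, 0], "angular": [33.8, 9.2, 60.6]},
  {"hand": 0.1, "offset": [0, 0, 0], "angular": [38.6, 10.5, 69.3]},
])

```text
time: 14.88
tool_pos: [0.4623, -0.0881, 0.1502]
tcp_rot: [-0.143, -2.631, 0.22]
wrist_force: [0.6, 0.9, -1.2]
width: 0.234
```

Call:
drive_tool([
  {"hand": 0.1, "offset": [0, 0, 0], "angular": [4.8, 1.3, 8.7]},
  {"hand": 0.1, "offset": [0, 0, 0], "angular": [9.6, 2.6, 17.3]},
  {"hand": 0.1, "offset": [0, 0, 0], "angular": [9.6, 2.6, 17.3]},
  {"hand": 0.1, "offset": [0, 0, 0], "angular": [9.6, 2.6, 17.3]},
])

```text
time: 15.38
tool_pos: [0.4621, -0.0881, 0.1504]
tcp_rot: [0.302, -2.604, 0.103]
wrist_force: [0.8, 0.2, -1.8]
width: 0.229
```

```bash
python3 st.py
```

```text
15.38 TCP head mm [-11.3  -0.6 120.4] F head [-1.2  0.  -1.6] M [-0.   -0.35  0.01] rot err head deg [ 1.7806e+02 -1.0000e-01 -5.0000e-02] w 0.229 q6 -1.86
```

Call:
drive_tool([
  {"hand": 0.1, "offset": [1.5, 0.45, -0.95], "angular": [0, 0, 0]},
  {"hand": 0.1, "offset": [3.0, 0.9, -1.9], "angular": [0, 0, 0]},
  {"hand": 0.1, "offset": [4.0, 1.2, -2.5], "angular": [0, 0, 0]},
  {"hand": 0.1, "offset": [4.47, 1.31, -2.82], "angular": [0, 0, 0]},
  {"hand": 0.1, "offset": [4.47, 1.31, -2.82], "angular": [0, 0, 0]},
  {"hand": 0.1, "offset": [4.47, 1.31, -2.82], "angular": [0, 0, 0]},
])

```text
time: 16.12
tool_pos: [0.5065, -0.0751, 0.1225]
tcp_rot: [0.305, -2.603, 0.103]
wrist_force: [0.3, 0.4, -1.7]
width: 0.235
```

```bash
python3 st.py
python3 - <<'E'
from snap import *;from h import *
d=snap(9,["wrist","side"])
g=lambda n,x0,y0,w,k:cv2.resize(d[n]["frame"][y0:y0+w*3//4,x0:x0+w],(k,k*3//4),interpolation=cv2.INTER_CUBIC)
cv2.imwrite("pics/c9.png",np.hstack([g("wrist",80,105,400,400),g("side",210,150,90,400)]))
E
```

```text
16.12 TCP head mm [-12.3   0.3  66.4] F head [-1.3  0.3 -1.3] M [ 0.03 -0.34  0.04] rot err head deg [ 1.782e+02 -9.000e-02 -7.000e-02] w 0.235 q6 -1.83
16.12 q [-0.08  0.39  1.74 -0.17  1.51 -1.83] p [ 0.5065 -0.0751  0.1225] r [ 0.305 -2.603  0.103] F [ 0.3  0.4 -1.7] w 0.235
```

View pics/c9.png

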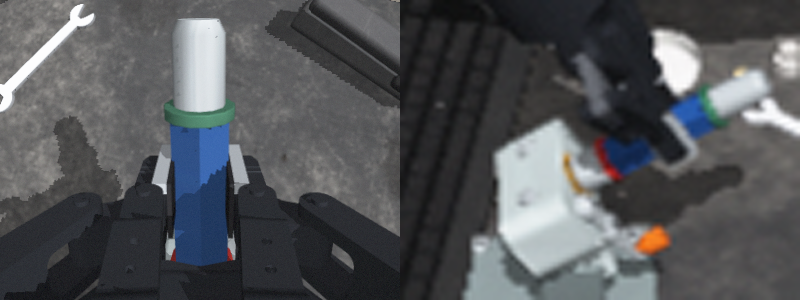

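The side crop shows the no-go plug facing the brass mouth, central and square, about 5 mm off. The numbers agree: TCP at (-12.3, 0.3, 66.4) against a target of (-12.5, 0.3, 61.2) for contact. Pressing gently.

Call:
drive_tool([
  {"hand": 0.1, "offset": [0.2, 0.05, -0.13], "angular": [0, 0, 0]},
  {"hand": 0.1, "offset": [0.35, 0.1, -0.22], "angular": [0, 0, 0]},
  {"hand": 0.1, "offset": [0.45, 0.12, -0.29], "angular": [0, 0, 0]},
  {"hand": 0.1, "offset": [0.55, 0.15, -0.35], "angular": [0, 0, 0]},
  {"hand": 0.1, "offset": [0.62, 0.17, -0.39], "angular": [0, 0, 0]},
  {"hand": 0.1, "offset": [0.66, 0.18, -0.42], "angular": [0, 0, 0]},
  {"hand": 0.1, "offset": [0.66, 0.18, -0.42], "angular": [0, 0, 0]},
  {"hand": 0.1, "offset": [0.66, 0.18, -0.42], "angular": [0, 0, 0]},
])

```text
time: 17.23
tool_pos: [0.5093, -0.0744, 0.1207]
tcp_rot: [0.303, -2.593, 0.104]
wrist_force: [-12.1, -2.4, 11.7]
width: 0.234
```

```bash
python3 st.py
```

```text
17.23 TCP head mm [-12.5   0.2  62.9] F head [ 4.   0.8 16.5] M [ 0.04  2.06 -0.04] rot err head deg [ 1.7817e+02 -1.3000e-01 -9.6000e-01] w 0.234 q6 -1.83
```

It bears with 16 N and no travel, so the no-go end is refused. TCP z is 62.9. Together with 32.8 at the go stop, this puts the true face 0.85 mm farther out than I measured, within calibration. I ease off, hold briefly, then withdraw.

Call:
drive_tool([
  {"hand": 0.1, "offset": [-0.12, -0.03, 0.07], "angular": [0, 0, 0]},
  {"hand": 0.1, "offset": [-0.12, -0.03, 0.07], "angular": [0, 0, 0]},
  {"hand": 0.1, "offset": [-0.12, -0.03, 0.07], "angular": [0, 0, 0]},
  {"hand": 0.1, "offset": [-0.12, -0.03, 0.07], "angular": [0, 0, 0]},
])

```text
time: 17.73
tool_pos: [0.5094, -0.0745, 0.1207]
tcp_rot: [0.304, -2.596, 0.104]
wrist_force: [-9.8, -2.3, 7.2]
width: 0.233
```

```bash
python3 st.py
```

```text
17.73 TCP head mm [-12.5   0.2  62.9] F head [ 1.2  0.3 12.3] M [0.1  1.38 0.03] rot err head deg [ 1.7818e+02 -1.0000e-01 -6.8000e-01] w 0.233 q6 -1.83
```

Call:
drive_tool([
  {"hand": 0.1, "offset": [-0.8, -0.22, 0.5], "angular": [0, 0, 0]},
  {"hand": 0.1, "offset": [-2.5, -0.7, 1.5], "angular": [0, 0, 0]},
  {"hand": 0.1, "offset": [-4.5, -1.2, 3], "angular": [0, 0, 0]},
  {"hand": 0.1, "offset": [-6, -1, 6], "angular": [0, 0, 0]},
  {"hand": 0.1, "offset": [-6, 2, 9], "angular": [2.6, -9.6, 0]},
  {"hand": 0.1, "offset": [-5, 6, 10], "angular": [5.2, -19.3, 0]},
  {"hand": 0.1, "offset": [-4, 11, 10], "angular": [7.9, -29, 0]},
  {"hand": 0.1, "offset": [-4, 13, 10], "angular": [7.9, -29, 0]},
])

```text
time: 18.73
tool_pos: [0.4703, 0.0579, 0.2199]
tcp_rot: [-0.367, 3.115, 0.004]
wrist_force: [-0.1, -1.2, -1.8]
width: 0.236
```

Run:
```python
from workcell import bot
from h import *
s=bot.read_state();R0=Ro.from_rotvec(s["tcp_rot"]);print(s["time"],s["tool_pos"].round(4),s["q"].round(2),s["width"])
print((Ro.from_rotvec([-2.577,-1.796,-.003])*R0.inv()).as_rotvec(degrees=True).round(2))
```

```text
18.725 [0.4703 0.0579 0.2199] [ 0.07 -0.12  2.03  0.    1.22 -1.74] 0.2361161842694422
[   0.3     0.38 -123.7 ]
```

Call:
drive_tool([
  {"hand": 0.1, "offset": [0.5, 2, 0], "angular": [0, 0, -9.5]},
  {"hand": 0.1, "offset": [1, 4, 0], "angular": [0, 0, -19]},
  {"hand": 0.1, "offset": [1.5, 6, 0], "angular": [0, 0, -28.5]},
  {"hand": 0.1, "offset": [2, 8, 0], "angular": [0, 0, -38]},
  {"hand": 0.1, "offset": [2.5, 10, 0], "angular": [0, 0, -47.5]},
  {"hand": 0.1, "offset": [3, 12, 0], "angular": [0, 0, -57]},
  {"hand": 0.1, "offset": [4, 14, 0], "angular": [0, 0, -66.5]},
  {"hand": 0.1, "offset": [4.7, 16.5, 0], "angular": [0, 0, -76]},
])

```text
time: 19.73
tool_pos: [0.5193, 0.222, 0.2189]
tcp_rot: [1.639, 2.679, 0.002]
wrist_force: [-0.5, -0.6, -2.5]
width: 0.23
```

Call:
drive_tool([
  {"hand": 0.1, "offset": [0, 0, 0], "angular": [0, 0, -9.5]},
  {"hand": 0.1, "offset": [0, 0, 0], "angular": [0, 0, -19]},
  {"hand": 0.1, "offset": [0, 0, 0], "angular": [0, 0, -28.5]},
  {"hand": 0.1, "offset": [0, 0, -1], "angular": [0, 0, -38]},
  {"hand": 0.1, "offset": [0, 0, -3], "angular": [0, 0, -45]},
  {"hand": 0.1, "offset": [0, 0, -5], "angular": [0.3, 0.4, -47.7]},
  {"hand": 0.1, "offset": [0, 0, -6], "angular": [0.3, 0.4, -47.7]},
  {"hand": 0.1, "offset": [0, 0, -6], "angular": [0.3, 0.4, -47.7]},
])

```text
time: 20.72
tool_pos: [0.5184, 0.2212, 0.1581]
tcp_rot: [-2.571, -1.792, 0.001]
wrist_force: [0.2, -0.3, -0.9]
width: 0.228
```

Run:
```python
from snap import *;from h import *
d=snap(10,["wrist","side"]);s=bot.read_state()
print("to go",((np.array([.5172,.2226,.0327])-s["tool_pos"])*100).round(2),(Ro.from_rotvec([-2.577,-1.796,-.003])*Ro.from_rotvec(s["tcp_rot"]).inv()).as_rotvec(degrees=True).round(2))
cv2.imwrite("pics/c10.png",d["wrist"]["frame"])
for c in("green","red"):print(c,[(a,p) for a,p,_ in blobs(d["wrist"]["frame"],c,(0,0,560,400),60)][:4])
```

```text
20.73 q [0.35 0.11 1.92 0.01 1.11 0.7 ] p [0.5184 0.2212 0.1581] r [-2.571e+00 -1.792e+00  1.000e-03] F [ 0.2 -0.3 -0.9] w 0.228
to go [ -0.23   0.1  -12.69] [-0.31 -0.18  0.  ]
green [(1157, [278.8, 221.3]), (294, [163.4, 165.5])]
red [(185, [172.5, 258.4])]
```

Call:
drive_tool([
  {"hand": 0.1, "offset": [-0.1, 0.1, -4], "angular": [-0.3, -0.2, 0]},
  {"hand": 0.1, "offset": [-0.1, 0.1, -8], "angular": [-0.3, -0.2, 0]},
  {"hand": 0.1, "offset": [-0.1, 0.1, -10], "angular": [-0.3, -0.2, 0]},
  {"hand": 0.1, "offset": [-0.1, 0.1, -11.3], "angular": [-0.3, -0.2, 0]},
  {"hand": 0.1, "offset": [-0.1, 0.1, -12.1], "angular": [-0.3, -0.2, 0]},
  {"hand": 0.1, "offset": [-0.1, 0.1, -12.4], "angular": [-0.3, -0.2, 0]},
  {"hand": 0.1, "offset": [-0.1, 0.1, -12.6], "angular": [-0.3, -0.2, 0]},
  {"hand": 0.1, "offset": [-0.1, 0.1, -12.6], "angular": [-0.3, -0.2, 0]},
])

```text
time: 21.82
tool_pos: [0.5188, 0.2227, 0.0338]
tcp_rot: [-2.578, -1.795, -0.004]
wrist_force: [0.2, -0.1, -0.2]
width: 0.231
```

Run:
```python
from workcell import bot
s=bot.read_state();print(s["time"],s["tool_pos"].round(4),s["wrist_force"].round(1),s["torque"].round(2),s["width"])
```

```text
21.825 [0.5188 0.2227 0.0338] [ 0.2 -0.1 -0.2] [-0.03  0.02 -0.01] 0.23076175425775683
```

Call:
drive_tool([
  {"hand": 0.1, "offset": [-0.1, 0, -0.1], "angular": [0, 0, 0]},
  {"hand": 0.1, "offset": [-0.1, 0, -0.2], "angular": [0, 0, 0]},
  {"hand": 0.1, "offset": [-0.1, 0, -0.2], "angular": [0, 0, 0]},
])

```text
time: 22.2
tool_pos: [0.5184, 0.2229, 0.0333]
tcp_rot: [-2.578, -1.796, -0.006]
wrist_force: [-2.7, -1.2, 11.1]
width: 0.232
```

Call:
drive_tool([
  {"hand": 0.27, "offset": [0, 0, 0], "angular": [0, 0, 0]},
  {"hand": 0.35, "offset": [0, 0, 0], "angular": [0, 0, 0]},
  {"hand": 0.45, "offset": [0, 0, 0.1], "angular": [0, 0, 0]},
  {"hand": 0.5, "offset": [0, 0, 0.1], "angular": [0, 0, 0]},
  {"hand": 0.5, "offset": [0, 0, 1.5], "angular": [0, 0, 0]},
  {"hand": 0.5, "offset": [0, 0, 4], "angular": [0, 0, 0]},
  {"hand": 0.5, "offset": [0, 0, 8], "angular": [0, 0, 0]},
  {"hand": 0.5, "offset": [-1.5, 0, 13], "angular": [0, 0, 0]},
], force=20)

```text
time: 23.2
tool_pos: [0.5021, 0.2222, 0.1623]
tcp_rot: [-2.578, -1.794, -0.001]
wrist_force: [1.8, 0.6, 0.0]
width: 0.494
```

Call:
drive_tool([
  {"hand": 0.5, "offset": [0, 0, 5], "angular": [0, 0, 0]},
  {"hand": 0.5, "offset": [0, 0, 5], "angular": [0, 0, 0]},
  {"hand": 0.5, "offset": [0, 0, 5], "angular": [0, 0, 0]},
])

```text
time: 23.58
tool_pos: [0.5021, 0.2224, 0.2115]
tcp_rot: [-2.578, -1.795, -0.003]
wrist_force: [-0.3, -0.1, -0.9]
width: 0.499
```

Run:
```python
from snap import *;from h import *
d=snap(11,["wrist","side"]);w=d["wrist"]
for c in("blue","green","red"):print(c,[(a,p,plane(w,p,.057).round(4)[:2]) for a,p,b in blobs(w["frame"],c,(0,0,560,300),40)][:3])
d0=pickle.load(open("d0.pkl","rb"))["side"]
for c in("blue","yellow","green","red"):print(c,[(a,p) for a,p,_ in blobs(d["side"]["frame"],c,(215,245,310,330))][:3],"before",[(a,p) for a,p,_ in blobs(d0["frame"],c,(215,245,310,330))][:3])
print("knob",blobs(d["side"]["frame"],"orange",(230,170,290,240)))
cv2.imwrite("pics/c11.png",np.hstack([w["frame"][:,60:460],cv2.resize(d["side"]["frame"][140:350,180:380],(400,420))]))
```

```text
23.57 q [0.37 0.04 1.9  0.   1.2  0.72] p [0.5021 0.2224 0.2115] r [-2.578 -1.795 -0.003] F [-0.3 -0.1 -0.9] w 0.499
blue [(1755, [295.3, 186.9], array([0.5153, 0.2199]))]
green [(179, [198.5, 149.9], array([0.4491, 0.2787])), (168, [295.2, 147.3], array([0.5267, 0.2522]))]
red [(140, [296.0, 226.7], array([0.5036, 0.1851])), (131, [204.7, 229.0], array([0.4256, 0.2115]))]
blue [(222, [248.7, 284.6])] before [(227, [249.0, 284.5])]
yellow [(243, [280.4, 298.3])] before [(240, [280.4, 298.3])]
green [(38, [272.3, 310.3]), (28, [240.5, 295.7])] before [(38, [272.1, 310.1]), (26, [240.5, 295.4])]
red [(14, [257.0, 274.2]), (11, [287.9, 287.0])] before [(15, [257.0, 274.3]), (11, [287.9, 287.0])]
knob [(13, [267.8, 202.8], [266, 201, 4, 5])]
```

View pics/c11.png

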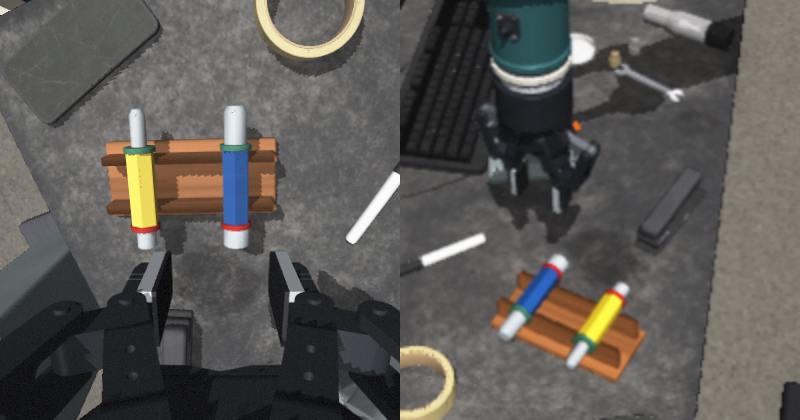

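The picture shows the blue gauge back in its slot within 1 mm of where it started. The yellow gauge, lamp and dish are in place and the arm is clear. Handing in.

```bash
python3 -c "
from workcell import bot
print(bot.finish_job(), bot.read_state()['time'])"
```

```text
the job is handed in; nothing more can be done
the job is handed in; nothing more can be done
```

I carried out the whole check in the order asked and handed it in at about 24 s; the hand-in gives no verdict.

- **Lever:** I swung it down until the force rose from about 5 to 19 N with almost no travel. The knob then matched the 1.35 rad stop in the pictures, and it was still there just before the no-go press. In the last picture the arm partly hid the knob.
- **Go end:** It went all the way in. The force rose from 16 to 26 N with no further travel, and the green ring was at the face.
- **No-go end:** It was refused. I pressed it central and square to within about 1 mm and 1° by my estimate, at 12–16 N, and it did not go in.
- **Put back:** The blue gauge lies in its slot within about 1 mm of where it started, with the gripper clear of it. The yellow gauge has not moved. The lamp and dish look undisturbed in the last picture; I did not measure them.

**One disagreement:** the go and no-go contact positions did not add up, by 1.7 mm. That fits the bore face lying about 0.85 mm farther out than I measured from the pictures, which is within the 2 mm calibration. How central the no-go end was comes from the go fit; I did not see it directly.

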